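Unlock the instrument case and put the tweezers away

TASK

Put the steel tweezers away in the hidden drawer of the wooden instrument case: slide the flush switch in the slot of its top all the way towards the round push latch to unlock it, then press the latch so that the drawer springs out. Lay the tweezers flat inside the drawer and leave the drawer open; do not disturb the bamboo spatula, the cup or the pumice stone.

Things in the scene. Friction and masses are not known exactly. Their poses are not given: they have to be found in the camera images.
- case: Low instrument case of light wood, 170 (x) x 220 (y) x 62 (z) mm, brass corners, fixed to the table. Origin: centre of its underside; its front (-x side) faces roughly towards the robot, z up. Its level top, 62 mm above the table, has a recessed slot and, beside it on the +y side, a round push latch.
- slot (a point): Centre of the dark floor of the slot in the case's top. Axes as the case. The slot measures 36 (x) x 88 (y) mm and is 10 mm deep; its floor is 52 mm above the table.
- lock_nub (a point): Centre of the top of the switch nub, a white ribbed bar, 30 (x) x 14 (y) x 8.5 (z) mm, across the slot; its top is flush with the case's top (61.5 mm above the table). Axes as the case. Locked, it stands 9 mm to the +y side of the slot's centre and leaves 46 mm of the slot clear on its -y side: shut fingertips fit in there and can push it to +y.
- lock (a joint): Travel of the switch nub along the slot, m: 0 = locked, grows towards the case's +y (towards the latch), 0.026 = end stop, fully unlocked. Resists with about 2 N and stays where it is left. Starts between 0 and 0.003. Until it is nearly at the end stop it blocks the latch.
- latch_top (a point): Centre of the top of the push latch, a round steel button of 34 mm diameter that stands 9 mm above the case's top, at x = 0, y = +60 mm of the case.
- latch (a joint): How far the push latch is pressed down, m: 0 = up, 0.007 = fully down. A spring resists with 2 N at first and 5 N when fully down and pushes it up again. If unlocked, pressing it more than about 5 mm releases the drawer; if locked, it stops after less than 1 mm.
- drawer (a joint): Opening of the hidden drawer, m: 0 = shut (its front flush in the case's front, no handle), 0.110 = fully open. Once released, a spring drives it out along the case's -x in about 2 s and holds it open.
- drawer_in (a point): Centre of the drawer's inner floor; it moves with the drawer. Axes as the case. The inside measures 110 (x) x 180 (y) mm; its floor is 13 mm above the table, its walls end 38 mm above the table. Open, the inside lies clear of the case but for its last 8 mm on the +x side.
- tweezers: Stiff steel tweezers lying flat, 14 (x) x 116 (y) x 10 (z) mm, about 20 g; origin: centre of the underside, y along the length, z up. The jaws do not move. They lie to the left or right of the case, the spatula on the other side.
- spatula: Flat bamboo spatula, 20 x 170 (y) x 6 mm, lying on the table; origin: centre of its underside. Bystander.
- water_cup: Cream cup without handle, 72 mm diameter, 56 mm tall, standing at the left; origin: centre of its underside. Bystander.
- pumice: Grey round pumice stone, 55 x 55 x 49 mm, at the right; origin: centre of its underside. Bystander.

How it is judged:
On the way, in this order (a step that is already met when the one before it is completed fails the run):
1. the switch is slid fully to the unlocked end (value of joint lock above 0.021 m), for 0.2 s.
2. the drawer has sprung open (value of joint drawer above 0.1 m), for 0.2 s.
At the end, for the whole second after the job is handed in: The switch is at its unlocked end (travel over 21 mm), the drawer is open (over 100 mm), and the tweezers lie at rest, flat (within about 6 degrees) on the drawer's floor, wholly inside the drawer (value of joint lock above 0.021 m and value of joint drawer above 0.1 m and x of tweezers in the frame of drawer_in between -0.055 and 0.055 m and y of tweezers in the frame of drawer_in between -0.09 and 0.09 m and z of tweezers in the frame of drawer_in between -0.005 and 0.015 m and angle between tweezers's own y axis and vertical between 1.47 and 1.67 rad and linear speed of tweezers below 0.02 m/s and velocity of joint drawer below 0.02 m/s); the robot touches nothing.
It fails at once if the bamboo spatula is displaced by more than 30 mm (distance of spatula from where it was at the start of the episode above 0.03 m).
It fails at once if the cup is displaced by more than 30 mm (distance of water_cup from where it was at the start of the episode above 0.03 m).
It fails at once if the pumice stone is displaced by more than 30 mm (distance of pumice from where it was at the start of the episode above 0.03 m).
It also fails if it takes over 58 s, if anything falls off the work surface, if the arm or the gripper's body presses on something with over 40 N, if the wrist force passes 120 N, or if a joint passes its speed limit or range.

ROBOT

A 6-joint arm with a two-finger parallel gripper is mounted at the origin on the work surface; the furniture and walls round the work are solid. World frame = base frame: x ahead of the robot, y to its left, z up, the work surface at z = 0. Lengths are in m, angles in rad, forces in N, time in s.
With the tool pointing down it reaches from about 0.375 to 0.975 m from the base axis. Payload 3.8 kg.
Tool frame: the origin (TCP) lies on the mounting face of the last link; the fingertips stand 173 mm ahead of it and the grasp point (between the pads) lies 155 mm ahead of it (bot.hold_point_z is the distance from the TCP to the grasp point, in m); z points along the fingers, y is the line along which they close (so a half turn about z gives the same grasp; the last joint's range is limited). The gripper opens to 85 mm and grips with 20 to 120 N. Pads are 22 mm wide; open, the fingers measure 114 mm over their backs; the gripper's body (76 mm by 85 mm) begins 54 mm behind the grasp point. The pads swing forward as they close: fully open they stand 13 mm farther back than shut.
Start: joints at [-1.243, 0.264, 1.604, -0, 1.274, -0.037], TCP at [0.241, -0.631, 0.405] pointing down, gripper open.
Joint ranges: [-2.63, 2.63], [-0.94, 2.18], [0.31, 2.57], [-1.31, 4.45], [0, 2.66], [-2.55, 2.55]. Speed limits (rad/s): [2.57, 2.57, 3.14, 3.14, 3.14, 3.14].

INTERFACE

Orientations are given as a rotation vector (axis times angle).
In Python, from workcell import bot, optics gives the robot as it stands.
- The arm moves only by the shell command python3 -m jog 'ROWS' [OPENING] [FORCE]. ROWS is JSON, a list of rows, each an object of numbers: "dx", "dy", "dz": the shift along the tool's x, y, z in mm; "ax", "ay", "az": the turn, a rotation vector about the tool's x, y, z in degrees. A call has 1 to 20 rows; each row shifts and turns the commanded pose from where the row before left it, along the tool's axes as they then stand; what a row does not reach is not made up. A row lasts 1/12 s, in which the tool goes at most 41.7 mm and 7.16 degrees, less where a joint would pass 70% of its speed; a pose out of reach is approached as far as the arm can. A call with a gripper value outside its range is refused whole. OPENING is the opening, from 0 (shut) to 1 (fully open), set as the call begins (- or left out, the last holds). The fingers move at their own pace and stop on an object; FORCE is the grip in N (left out, the last holds). Time passes only in rows, so rows that do not move let the fingers close. It gives the time, the measured TCP pose, the force, the opening and the grip force at its end, in the units of the state.
- bot.read_state(): the state, without advancing time (a new reading comes with each control period).
- optics.read_camera(name): name is "scene" or "top" or "wrist"; returns a dict with "img" (384x512x3 uint8, red, green, blue), "vertical_fov" (degrees; the focal length in pixels is half the picture's height over the tangent of half this angle, whatever the lens; pixels are square), "cx", "cy" (the principal point, pixels), "R" (3x3) and "t" (3): a world point X has camera coordinates R X + t; the wrist camera has in their place "tool_from_camera" (4x4, takes a point from camera to tool coordinates, whose origin is the TCP and whose axes are the flange's). Camera axes: x right, y down, z forward; pixel columns grow to the right and rows downward; lengths in m; the calibration is good to about 2 mm. A picture is of the moment at which its call begins: read the wrist's pose just before it. There is no depth.
- bot.finish_job(): hands the job in; it is judged then, once.
The state is a dict: "time": time; "q": joint angles; "joint_vel": joint speeds; "joint_torque": joint torques, N m; "tool_pos": TCP position; "tcp_rot": TCP orientation; "wrist_force": force on the tool from outside, world axes, zero at the start; "torque": the same for the moment, N m; "width": opening from 0.0 (shut) to 1.0 (fully open); "grip_force": force on a finger pad.
Only numpy, scipy, OpenCV 4.12 (cv2) and the standard library are available. Lean on these libraries where they do the work, as an engineer would, in place of code of your own. Each camera call takes 0.05 s, during which the arm holds its last target. There are 200 camera calls.

## Working session

There is one attempt and no reset: what is moved stays moved. The work goes in short steps, Python scripts to look and compute and a shell command to move; the robot and the scene stay as the last step left them, time stands still between calls to the robot, and variables do not carry over. Pictures are saved under pics/ and viewed, at most 10 in all, crops included, and the job is handed in when it is done.

```bash
mkdir -p pics
python3 - <<'E'
from workcell import bot, optics
import cv2,numpy as np
print(bot.read_state(), bot.hold_point_z)
for n in ("scene","top"):
    c=optics.read_camera(n); cv2.imwrite(f"pics/{n}0.png",c["img"][:,:,::-1])
    print(n,c["vertical_fov"],c["cx"],c["cy"],c["R"],c["t"])
E
```

```text
{'time': 0.0, 'q': array([-1.24290967e+00,  2.64754472e-01,  1.60541075e+00,  3.14820781e-05,
        1.27370457e+00, -3.69291306e-02]), 'joint_vel': array([-0.00051025, -0.00153849,  0.00025118,  0.0008987 , -0.00107022,
        0.00181203]), 'joint_torque': array([-4.04664070e-04, -5.15109551e+01, -3.67314720e+01, -2.31719814e-04,
        1.28052884e-02, -1.12364117e-05]), 'tool_pos': array([ 0.24069447, -0.63024579,  0.40334085]), 'tcp_rot': array([-3.08725547e+00, -5.69454975e-01,  4.71423957e-04]), 'wrist_force': array([ 0.52782649, -0.20888761,  0.22893251]), 'torque': array([-0.01459532, -0.03679976, -0.00797342]), 'grip_force': 0.0, 'width': 0.9988613628413239} 0.1547
scene 42.297197228488244 252.712964985319 193.0728987385819 [[-0.89228699 -0.45113162  0.01744109]
 [-0.31133363  0.58688669 -0.74741915]
 [ 0.32694847 -0.67234238 -0.6641238 ]] [0.49765918 0.19540082 1.23208096]
top 56.20293442576323 255.93844976076073 188.5877798457403 [[-6.66995585e-03 -9.99977526e-01 -6.77601373e-04]
 [-9.89281316e-01  6.69745392e-03 -1.45868508e-01]
 [ 1.45869768e-01 -3.02598127e-04 -9.89303755e-01]] [0.03613043 0.55541784 1.02606512]
```

View pics/top0.png

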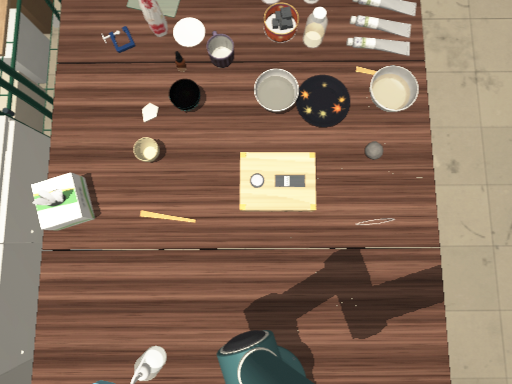

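View pics/scene0.png

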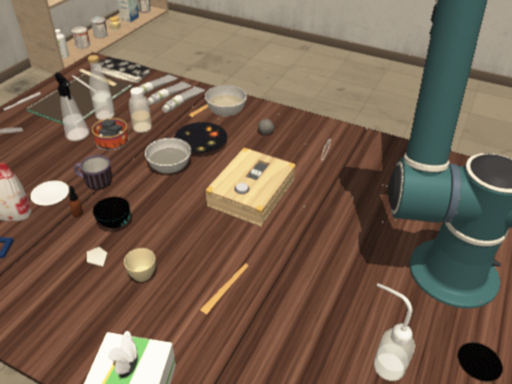

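The top view shows the case at about (278,181), latch at (257,180), slot at (290,181), nub near its middle, tweezers on the right at (376,222) and the spatula on the left at (168,217). I'll refine these points by segmentation.

```bash
cat > h.py <<'E'
from workcell import bot, optics
import cv2,numpy as np
from scipy.spatial.transform import Rotation as Ro
def ray(c,u,v,z,st=None):
    f=c["img"].shape[0]/2/np.tan(np.radians(c["vertical_fov"]/2))
    d=np.array([(u-c["cx"])/f,(v-c["cy"])/f,1])
    if "R" in c: R=c["R"].T; o=-R@c["t"]
    else:
        T=np.eye(4);T[:3,:3]=Ro.from_rotvec(st["tcp_rot"]).as_matrix();T[:3,3]=st["tool_pos"]
        M=T@c["tool_from_camera"]; R=M[:3,:3];o=M[:3,3]
    w=R@d
    return o+w*(z-o[2])/w[2]
E
python3 - <<'E'
from h import *
c=optics.read_camera("top"); im=c["img"]
for n,(u,v) in dict(latch=(257,180.5)).items(): print(n,ray(c,u,v,.071))
# case top mask: light wood
hsv=cv2.cvtColor(im,cv2.COLOR_RGB2HSV)
m=((hsv[...,2]>150)).astype(np.uint8); m[:,:235]=0;m[:,322:]=0;m[:145]=0;m[225:]=0
cs=max(cv2.findContours(m,0,2)[0],key=cv2.contourArea)
b=cv2.boxPoints(cv2.minAreaRect(cs)); print(b)
for p in b: print(ray(c,*p,.062))
def blob(x0,x1,y0,y1,t,z):
    s=im[y0:y1,x0:x1].astype(int); mm=s.min(2)>t
    ys,xs=np.nonzero(mm); P=np.c_[xs+x0,ys+y0].astype(float)
    mu=P.mean(0); w,V=np.linalg.eigh(np.cov(P.T)); a=V[:,1]; t_=(P-mu)@a
    print(len(P),mu,[ray(c,*(mu+a*k),z).round(4) for k in (t_.min(),0,t_.max())])
blob(345,405,210,232,95,.008)
cr=np.hstack([cv2.resize(im[145:220,230:330],None,fx=4,fy=4,interpolation=2),cv2.resize(im[195:270,350:410],(240*1,300),interpolation=2)])
cv2.imwrite("pics/crop1.png",cr[:,:,::-1])
E
```

```text
latch [0.5748033  0.02917962 0.071     ]
[[235. 152.]
 [321. 152.]
 [321. 211.]
 [235. 211.]]
[0.66208885 0.09347609 0.062     ]
[ 0.66035247 -0.16032271  0.062     ]
[ 0.48599286 -0.15455713  0.062     ]
[0.4876593  0.09315784 0.062     ]
129 [374.86046512 221.52713178] [array([ 0.4635, -0.3871,  0.008 ]), array([ 0.4576, -0.3258,  0.008 ]), array([ 0.4517, -0.2655,  0.008 ])]
```

View pics/crop1.png

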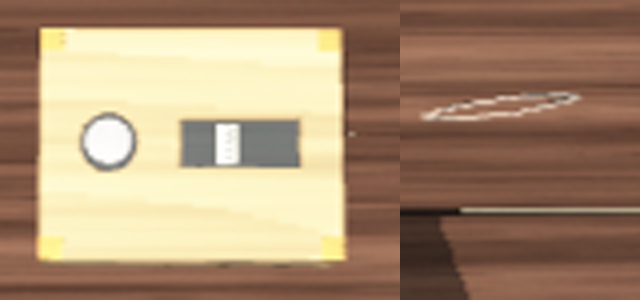

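The crop shows the latch at (109,141), the slot at (181–300, 120–167), the nub at (227,144) and the tweezers intact. Scaled back, these convert to world points.

Run:
```python
from h import *
c=optics.read_camera("top")
def g(n,x,y,z): print(n,ray(c,230+x/4-.4,145+y/4-.4,z).round(4))
for p in [(39,28),(341,28),(345,260),(37,260)]: g("corner",*p,.062)
g("latch",109,141,.071); g("nub",227,144,.0615); g("slotL",181,143.5,.062);g("slotR",300,143.5,.062);g("slotT",240,120,.062);g("slotB",240,167,.062)
s=bot.read_state(); R=Ro.from_rotvec(s["tcp_rot"]).as_matrix(); print(R.round(3))
w=optics.read_camera("wrist"); print(w["tool_from_camera"].round(4),w["vertical_fov"])
```

```text
corner [0.6632 0.0806 0.062 ]
corner [ 0.6617 -0.1422  0.062 ]
corner [ 0.4901 -0.1399  0.062 ]
corner [0.4916 0.0821 0.062 ]
latch [0.5767 0.0296 0.071 ]
nub [ 0.5755 -0.0565  0.0615]
slotL [ 0.5761 -0.0229  0.062 ]
slotR [ 0.5755 -0.1097  0.062 ]
slotT [ 0.5932 -0.0663  0.062 ]
slotB [ 0.5584 -0.0656  0.062 ]
[[ 0.934  0.357 -0.   ]
 [ 0.357 -0.934  0.001]
 [ 0.    -0.001 -1.   ]]
[[ 5.000e-04 -9.655e-01 -2.603e-01  6.480e-02]
 [ 1.000e+00  4.000e-04  5.000e-04 -5.000e-04]
 [-4.000e-04 -2.603e-01  9.655e-01  3.190e-02]
 [ 0.000e+00  0.000e+00  0.000e+00  1.000e+00]] 65.83723084955872
```

```bash
python3 -m jog '[{"az":7.1},{"az":7.1},{"az":7.1},{"dx":20.9,"dy":-33.9},{"dx":20.9,"dy":-33.9},{"dx":20.9,"dy":-33.9},{"dx":20.9,"dy":-33.9},{"dx":20.9,"dy":-33.9},{"dx":20.9,"dy":-33.9},{"dx":20.9,"dy":-33.9},{"dx":20.9,"dy":-33.9},{"dx":20.9,"dy":-33.9},{"dx":20.9,"dy":-33.9},{"dx":20.9,"dy":-33.9},{"dx":20.9,"dy":-33.9},{"dx":20.9,"dy":-33.9},{"dx":20.9,"dy":-33.9},{"dx":20.9,"dy":-33.9},{"dx":20.9,"dy":-33.9}]' 0 20
python3 -m jog '[{},{},{}]'
python3 - <<'E'
from h import *
s=bot.read_state(); c=optics.read_camera("wrist"); cv2.imwrite("pics/w1.png",c["img"][:,:,::-1])
print(s["q"],s["tool_pos"],s["time"],Ro.from_rotvec(s["tcp_rot"]).as_matrix().round(3))
E
```

```text
[-1.24288848e+00  2.64369687e-01  1.60466610e+00  1.75180766e-06
  1.27371653e+00 -3.68994475e-02] [ 0.24076574 -0.63042631  0.40400272] 0.25 [[ 0.934  0.357 -0.   ]
 [ 0.357 -0.934  0.001]
 [ 0.    -0.001 -1.   ]]invalid input
invalid input
```

View pics/w1.png

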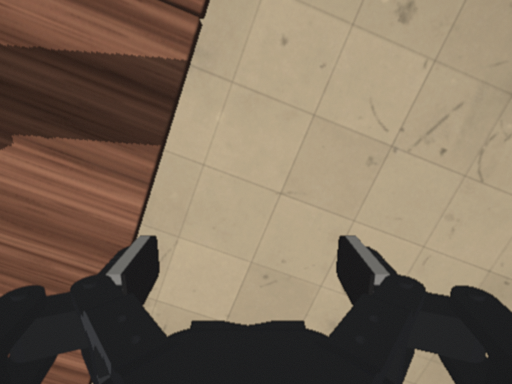

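The picture shows only the open fingers and the floor: the move was refused. I'll test the row format.

```bash
python3 -m jog '[{"dx":0,"dy":0,"dz":0,"ax":0,"ay":0,"az":7.1},{"dx":0,"dy":0,"dz":0,"ax":0,"ay":0,"az":7.1},{"dx":0,"dy":0,"dz":0,"ax":0,"ay":0,"az":7.1}]' 0 20; python3 -m jog --help | head
```

```text
time: 0.55
tool_pos: [0.2408, -0.6305, 0.4045]
tcp_rot: [-3.141, 0.021, 0.0]
wrist_force: [-0.5, 0.6, 0.1]
width: 0.602
grip_force: 0.0invalid input: not JSON, or not a number
```

```bash
python3 -m jog '[{"dx":21,"dy":-34,"dz":0,"ax":0,"ay":0,"az":0},{"dx":21,"dy":-34,"dz":0,"ax":0,"ay":0,"az":0},{"dx":21,"dy":-34,"dz":0,"ax":0,"ay":0,"az":0},{"dx":21,"dy":-34,"dz":0,"ax":0,"ay":0,"az":0},{"dx":21,"dy":-34,"dz":0,"ax":0,"ay":0,"az":0},{"dx":21,"dy":-34,"dz":0,"ax":0,"ay":0,"az":0},{"dx":21,"dy":-34,"dz":0,"ax":0,"ay":0,"az":0},{"dx":21,"dy":-34,"dz":0,"ax":0,"ay":0,"az":0},{"dx":21,"dy":-34,"dz":0,"ax":0,"ay":0,"az":0},{"dx":21,"dy":-34,"dz":0,"ax":0,"ay":0,"az":0},{"dx":21,"dy":-34,"dz":0,"ax":0,"ay":0,"az":0},{"dx":21,"dy":-34,"dz":0,"ax":0,"ay":0,"az":0},{"dx":21,"dy":-34,"dz":0,"ax":0,"ay":0,"az":0},{"dx":21,"dy":-34,"dz":0,"ax":0,"ay":0,"az":0},{"dx":21,"dy":-34,"dz":0,"ax":0,"ay":0,"az":0},{"dx":21,"dy":-34,"dz":0,"ax":0,"ay":0,"az":0},{"dx":0,"dy":0,"dz":30,"ax":0,"ay":0,"az":0},{"dx":0,"dy":0,"dz":30,"ax":0,"ay":0,"az":0},{"dx":0,"dy":0,"dz":0,"ax":0,"ay":0,"az":0},{"dx":0,"dy":0,"dz":0,"ax":0,"ay":0,"az":0}]'
python3 - <<'E'
from h import *
s=bot.read_state(); c=optics.read_camera("wrist"); cv2.imwrite("pics/w2.png",c["img"][:,:,::-1])
print(s["q"].round(3),s["tool_pos"],s["time"],Ro.from_rotvec(s["tcp_rot"]).as_matrix().round(3))
E
```

```text
time: 2.22
tool_pos: [0.5796, -0.0885, 0.3426]
tcp_rot: [-3.141, 0.01, 0.008]
wrist_force: [-0.2, -0.3, -0.0]
width: 0.004
grip_force: 0.0
[-0.194  0.146  1.863 -0.     1.138  1.383] [ 0.57959488 -0.08849987  0.34262456] 2.2167 [[ 1.    -0.007 -0.005]
 [-0.007 -1.     0.001]
 [-0.005 -0.001 -1.   ]]
```

View pics/w2.png

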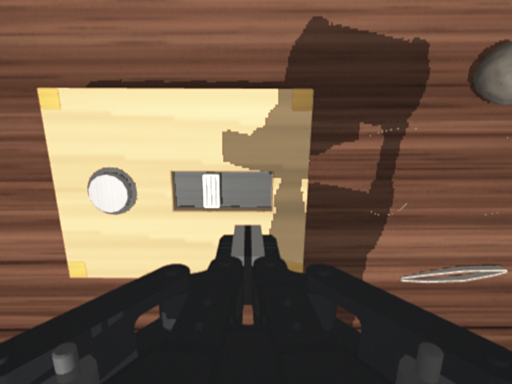

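The wrist view shows the latch top at (108,193), the slot at (172–273, 170–212), the nub at (211,190) and the tweezers from (402,280) to (507,270).

Run:
```python
from h import *
s=bot.read_state(); c=optics.read_camera("wrist"); im=c["img"].astype(int)
for n,u,v,z in [("latch",108,193,.071),("nub",211,190,.0615),("sTL",172,171,.062),("sTR",272,170,.062),("sBR",274,211,.062),("sBL",173,212,.062),("cTL",39,89,.062),("cTR",313,89,.062),("twL",402,280,.005),("twR",507,270,.005)]:
    print(n,ray(c,u,v,z,s).round(4))
g=im[255:295,396:512]; ys,xs=np.nonzero(g.min(2)>110); P=np.c_[xs+396,ys+255]
W=np.array([ray(c,*p,.006,s)[:2] for p in P]); 
print(len(W),[v.round(4) for v in cv2.minAreaRect((W*1000).astype(np.float32))[:2]],cv2.minAreaRect((W*1000).astype(np.float32))[2])
r=cv2.boxPoints(cv2.minAreaRect((W*1000).astype(np.float32)));print(r.round(1))
```

```text
latch [0.5785 0.0289 0.071 ]
nub [ 0.578  -0.0571  0.0615]
sTL [ 0.5953 -0.0243  0.062 ]
sTR [ 0.5956 -0.1103  0.062 ]
sBR [ 0.5584 -0.1127  0.062 ]
sBL [ 0.5581 -0.0224  0.062 ]
cTL [0.6629 0.0774 0.062 ]
cTR [ 0.6614 -0.1422  0.062 ]
twL [ 0.4524 -0.2692  0.005 ]
twR [ 0.4646 -0.3893  0.005 ]Traceback (most recent call last):
  File "<stdin>", line 7, in <module>
AttributeError: 'tuple' object has no attribute 'round'. Did you mean: 'count'?
```

```bash
python3 -m jog '[{"dx":-2,"dy":0,"dz":30,"ax":0,"ay":0,"az":0},{"dx":0,"dy":0,"dz":30,"ax":0,"ay":0,"az":0},{"dx":0,"dy":0,"dz":25,"ax":0,"ay":0,"az":0},{"dx":0,"dy":0,"dz":13,"ax":0,"ay":0,"az":0},{"dx":0,"dy":0,"dz":5,"ax":0,"ay":0,"az":0},{"dx":0,"dy":0,"dz":0,"ax":0,"ay":0,"az":0},{"dx":0,"dy":0,"dz":0,"ax":0,"ay":0,"az":0},{"dx":0,"dy":0,"dz":0,"ax":0,"ay":0,"az":0}]'
python3 - <<'E'
from h import *
s=bot.read_state();print(s["tool_pos"],Ro.from_rotvec(s["tcp_rot"]).as_matrix().round(4)); c=optics.read_camera("wrist"); cv2.imwrite("pics/w3.png",c["img"][:,:,::-1])
E
```

```text
time: 2.98
tool_pos: [0.5798, -0.0893, 0.244]
tcp_rot: [3.141, -0.011, 0.006]
wrist_force: [0.7, 0.2, 0.4]
width: 0.002
grip_force: 0.0
[ 0.57982746 -0.08931786  0.24404266] [[ 1.0e+00 -7.3e-03  3.9e-03]
 [-7.3e-03 -1.0e+00 -7.0e-04]
 [ 3.9e-03  7.0e-04 -1.0e+00]]
```

View pics/w3.png

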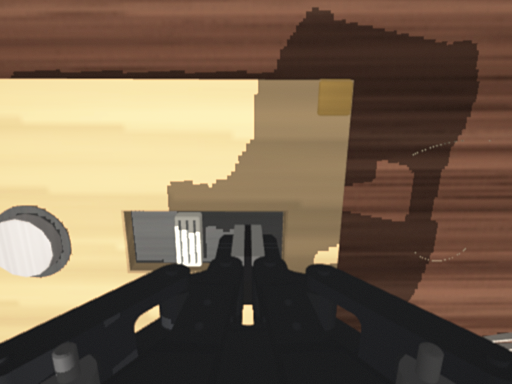

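The fingertips hover above the clear part of the slot; the nub is at (189,240) to their left. I shift 3 mm in -x and go down.

```bash
python3 -m jog '[{"dx":-3,"dy":-1,"dz":3,"ax":0,"ay":0,"az":0},{"dx":0,"dy":0,"dz":4,"ax":0,"ay":0,"az":0},{"dx":0,"dy":0,"dz":4,"ax":0,"ay":0,"az":0},{"dx":0,"dy":0,"dz":4,"ax":0,"ay":0,"az":0},{"dx":0,"dy":0,"dz":0,"ax":0,"ay":0,"az":0},{"dx":0,"dy":0,"dz":0,"ax":0,"ay":0,"az":0},{"dx":0,"dy":0,"dz":0,"ax":0,"ay":0,"az":0}]'
```

```text
time: 3.62
tool_pos: [0.5755, -0.0879, 0.2264]
tcp_rot: [-3.141, 0.011, 0.001]
wrist_force: [0.2, -0.3, -0.6]
width: -0.001
grip_force: 0.0
```

```bash
python3 -m jog '[{"dx":0,"dy":-4,"dz":-1,"ax":0,"ay":0,"az":0},{"dx":0,"dy":-4,"dz":0,"ax":0,"ay":0,"az":0},{"dx":0,"dy":-3,"dz":0,"ax":0,"ay":0,"az":0},{"dx":0,"dy":-3,"dz":0,"ax":0,"ay":0,"az":0},{"dx":0,"dy":-3,"dz":0,"ax":0,"ay":0,"az":0},{"dx":0,"dy":-3,"dz":0,"ax":0,"ay":0,"az":0},{"dx":0,"dy":-3,"dz":0,"ax":0,"ay":0,"az":0},{"dx":0,"dy":-3,"dz":0,"ax":0,"ay":0,"az":0},{"dx":0,"dy":-3,"dz":0,"ax":0,"ay":0,"az":0},{"dx":0,"dy":-2,"dz":0,"ax":0,"ay":0,"az":0},{"dx":0,"dy":0,"dz":0,"ax":0,"ay":0,"az":0},{"dx":0,"dy":0,"dz":0,"ax":0,"ay":0,"az":0},{"dx":0,"dy":0,"dz":0,"ax":0,"ay":0,"az":0}]'
```

```text
time: 4.7
tool_pos: [0.5758, -0.0567, 0.2276]
tcp_rot: [-3.141, 0.011, 0.0]
wrist_force: [0.4, 0.7, -0.2]
width: 0.005
grip_force: 0.1
```

```bash
for i in 1 2 3; do python3 -m jog '[{"dx":0,"dy":-2,"dz":0,"ax":0,"ay":0,"az":0},{"dx":0,"dy":0,"dz":0,"ax":0,"ay":0,"az":0}]' | grep -E "pos|force"; done
python3 - <<'E'
from h import *
c=optics.read_camera("wrist"); cv2.imwrite("pics/w4.png",c["img"][:,:,::-1])
E
```

```text
tool_pos: [0.5758, -0.0549, 0.2277]
wrist_force: [0.0, -2.3, 0.9]
grip_force: 0.7
tool_pos: [0.5758, -0.0528, 0.2276]
wrist_force: [-0.0, -2.0, 0.2]
grip_force: 0.8
tool_pos: [0.5758, -0.0507, 0.2277]
wrist_force: [-0.2, -1.8, -0.3]
grip_force: 0.8
```

View pics/w4.png

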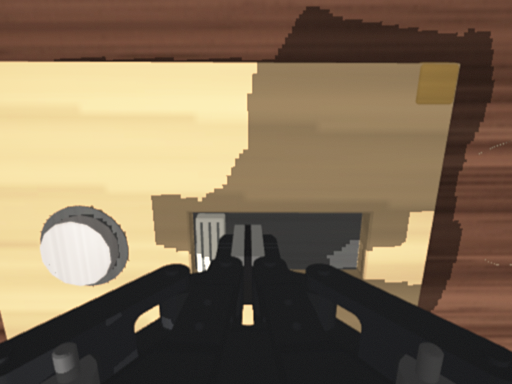

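The nub (195–226) has nearly reached the slot's left end (190). I push on until the force rises.

```bash
for i in 1 2; do python3 -m jog '[{"dx":0,"dy":-1.5,"dz":0,"ax":0,"ay":0,"az":0},{"dx":0,"dy":0,"dz":0,"ax":0,"ay":0,"az":0}]' | grep -E "pos|force"; done
```

```text
tool_pos: [0.5758, -0.0494, 0.2277]
wrist_force: [0.5, -2.7, 0.4]
grip_force: 1.3
tool_pos: [0.5759, -0.0487, 0.2278]
wrist_force: [-0.6, -6.8, 0.3]
grip_force: 3.3
```

```bash
python3 -m jog '[{"dx":0,"dy":5,"dz":0,"ax":0,"ay":0,"az":0},{"dx":0,"dy":0,"dz":-20,"ax":0,"ay":0,"az":0},{"dx":0,"dy":0,"dz":-20,"ax":0,"ay":0,"az":0},{"dx":1,"dy":-28,"dz":0,"ax":0,"ay":0,"az":0},{"dx":1,"dy":-28,"dz":0,"ax":0,"ay":0,"az":0},{"dx":0,"dy":-26,"dz":0,"ax":0,"ay":0,"az":0},{"dx":0,"dy":0,"dz":10,"ax":0,"ay":0,"az":0},{"dx":0,"dy":0,"dz":8,"ax":0,"ay":0,"az":0},{"dx":0,"dy":0,"dz":0,"ax":0,"ay":0,"az":0},{"dx":0,"dy":0,"dz":0,"ax":0,"ay":0,"az":0}]'
for i in 1 2 3; do python3 -m jog '[{"dx":0,"dy":0,"dz":3,"ax":0,"ay":0,"az":0},{"dx":0,"dy":0,"dz":0,"ax":0,"ay":0,"az":0}]' | grep -E "pos|_force"; done
```

```text
time: 6.42
tool_pos: [0.5777, 0.0285, 0.2483]
tcp_rot: [3.142, -0.012, -0.005]
wrist_force: [1.7, 0.5, -0.4]
width: 0.002
grip_force: 0.0
tool_pos: [0.5783, 0.0282, 0.2462]
wrist_force: [-0.3, -0.0, -1.0]
grip_force: 0.0
tool_pos: [0.5787, 0.0285, 0.2437]
wrist_force: [0.0, -0.2, 0.5]
grip_force: 0.0
tool_pos: [0.5786, 0.0288, 0.2408]
wrist_force: [0.1, 0.7, -0.1]
grip_force: 0.0
```

```bash
for i in 1 2 3 4; do python3 -m jog '[{"dx":0,"dy":0,"dz":2,"ax":0,"ay":0,"az":0},{"dx":0,"dy":0,"dz":0,"ax":0,"ay":0,"az":0}]' | grep -E "pos|_force"; done
```

```text
tool_pos: [0.5787, 0.029, 0.2389]
wrist_force: [0.2, -2.2, 3.8]
grip_force: 1.9
tool_pos: [0.5787, 0.029, 0.2374]
wrist_force: [-1.5, -1.0, 5.5]
grip_force: 2.8
tool_pos: [0.5789, 0.0291, 0.2371]
wrist_force: [-4.6, -0.8, 15.6]
grip_force: 7.8
tool_pos: [0.5791, 0.0292, 0.2369]
wrist_force: [-8.8, -1.0, 25.4]
grip_force: 12.8
```

```bash
python3 -m jog '[{"dx":0,"dy":0,"dz":-9,"ax":0,"ay":0,"az":0},{"dx":0,"dy":0,"dz":-30,"ax":0,"ay":0,"az":0},{"dx":0,"dy":0,"dz":-30,"ax":0,"ay":0,"az":0},{"dx":-12,"dy":35.8,"dz":0,"ax":0,"ay":0,"az":0},{"dx":-12,"dy":35.8,"dz":0,"ax":0,"ay":0,"az":0},{"dx":-12,"dy":35.8,"dz":0,"ax":0,"ay":0,"az":0},{"dx":-12,"dy":35.8,"dz":0,"ax":0,"ay":0,"az":0},{"dx":-12,"dy":35.8,"dz":0,"ax":0,"ay":0,"az":0},{"dx":-12,"dy":35.8,"dz":0,"ax":0,"ay":0,"az":0},{"dx":-12,"dy":35.8,"dz":0,"ax":0,"ay":0,"az":0},{"dx":-12,"dy":35.8,"dz":0,"ax":0,"ay":0,"az":0},{"dx":-12,"dy":35.8,"dz":0,"ax":0,"ay":0,"az":0},{"dx":-12,"dy":35.8,"dz":0,"ax":0,"ay":0,"az":0}]'
python3 -m jog '[{"dx":0,"dy":0,"dz":0,"ax":0,"ay":0,"az":-6.87},{"dx":0,"dy":0,"dz":0,"ax":0,"ay":0,"az":-6.87},{"dx":0,"dy":0,"dz":0,"ax":0,"ay":0,"az":-6.87},{"dx":0,"dy":0,"dz":0,"ax":0,"ay":0,"az":-6.87},{"dx":0,"dy":0,"dz":0,"ax":0,"ay":0,"az":-6.87},{"dx":0,"dy":0,"dz":0,"ax":0,"ay":0,"az":-6.87},{"dx":0,"dy":0,"dz":0,"ax":0,"ay":0,"az":-6.87},{"dx":0,"dy":0,"dz":0,"ax":0,"ay":0,"az":-6.87},{"dx":0,"dy":0,"dz":0,"ax":0,"ay":0,"az":-6.87},{"dx":0,"dy":0,"dz":0,"ax":0,"ay":0,"az":-6.87},{"dx":0,"dy":0,"dz":0,"ax":0,"ay":0,"az":-6.87},{"dx":0,"dy":0,"dz":0,"ax":0,"ay":0,"az":-6.87},{"dx":0,"dy":0,"dz":0,"ax":0,"ay":0,"az":-6.87},{"dx":0,"dy":0,"dz":0,"ax":0,"ay":0,"az":-6.87},{"dx":0,"dy":0,"dz":0,"ax":0,"ay":0,"az":0},{"dx":0,"dy":0,"dz":0,"ax":0,"ay":0,"az":0}]' 0.5
python3 - <<'E'
from h import *
s=bot.read_state(); c=optics.read_camera("wrist"); t=optics.read_camera("top")
print(s["tool_pos"],Ro.from_rotvec(s["tcp_rot"]).as_matrix().round(3),s["q"].round(2))
a=c["img"]; b=cv2.resize(t["img"][140:260,230:290+40],None,fx=3,fy=3)
b=cv2.copyMakeBorder(b,0,384-b.shape[0],0,800-512-b.shape[1],0) if b.shape[1]<288 else cv2.copyMakeBorder(b[:,:288],0,384-b.shape[0],0,0,0)
cv2.imwrite("pics/w5.png",np.hstack([a,b])[:,:,::-1])
E
```

```text
time: 8.67
tool_pos: [0.4548, -0.3293, 0.301]
tcp_rot: [-3.141, 0.011, 0.001]
wrist_force: [0.4, 0.1, 0.5]
width: -0.0
grip_force: 0.0
time: 10.0
tool_pos: [0.4558, -0.3277, 0.301]
tcp_rot: [-2.11, -2.326, -0.0]
wrist_force: [0.1, -0.0, -1.3]
width: 0.502
grip_force: 0.0
[ 0.45577486 -0.32773047  0.30098061] [[-0.097  0.995 -0.001]
 [ 0.995  0.097  0.001]
 [ 0.001 -0.001 -1.   ]] [-0.67  0.14  1.95  0.    1.05 -0.77]
```

View pics/w5.png

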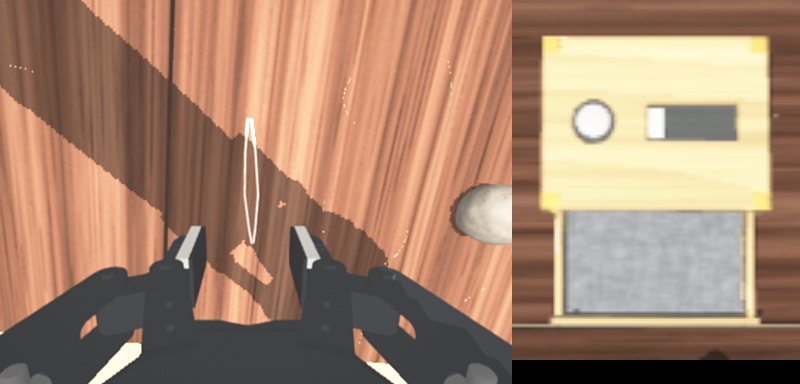

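The drawer is open, with its floor at (564–745, 212–313) in the right-hand crop and the nub at the slot's left end. The tweezers run from (250,118) to (252,243) between the jaws.

Run:
```python
from h import *
s=bot.read_state(); c=optics.read_camera("wrist"); t=optics.read_camera("top")
a,b=ray(c,250,118,.005,s),ray(c,252,243,.005,s); m=(a+b)/2
R=Ro.from_rotvec(s["tcp_rot"]).as_matrix()
print(a,b,np.linalg.norm(a-b),m,"dir in tool",R.T@(a-b),"centre in tool mm",R.T@(m-s["tool_pos"])*1e3)
for x,y,z in [(564,212,.013),(745,212,.013),(745,313,.038),(564,313,.038),(560,318,.038)]: print(ray(t,230+(x-512)/3-.33,140+y/3-.33,z).round(4))
```

```text
[ 0.45108334 -0.26801599  0.005     ] [ 0.4648781  -0.38491536  0.005     ] 0.11771048201925322 [ 0.45798072 -0.32646567  0.005     ] dir in tool [ 1.17688698e-01 -2.26337585e-03  7.07073970e-05] centre in tool mm [  1.0190671    2.3753482  296.28087079]
[0.4936 0.0598 0.013 ]
[ 0.4923 -0.1223  0.013 ]
[ 0.3921 -0.116   0.038 ]
[0.3933 0.0595 0.038 ]
[0.3885 0.0634 0.038 ]
```

```bash
python3 -m jog '[{"dx":1,"dy":2.4,"dz":0,"ax":0,"ay":0,"az":-1.1},{"dx":0,"dy":0,"dz":30,"ax":0,"ay":0,"az":0},{"dx":0,"dy":0,"dz":30,"ax":0,"ay":0,"az":0},{"dx":0,"dy":0,"dz":30,"ax":0,"ay":0,"az":0},{"dx":0,"dy":0,"dz":20,"ax":0,"ay":0,"az":0},{"dx":0,"dy":0,"dz":5,"ax":0,"ay":0,"az":0},{"dx":0,"dy":0,"dz":5,"ax":0,"ay":0,"az":0},{"dx":0,"dy":0,"dz":0,"ax":0,"ay":0,"az":0},{"dx":0,"dy":0,"dz":0,"ax":0,"ay":0,"az":0},{"dx":0,"dy":0,"dz":0,"ax":0,"ay":0,"az":0}]'
```

```text
time: 11.03
tool_pos: [0.4591, -0.3275, 0.1835]
tcp_rot: [2.082, 2.348, 0.0]
wrist_force: [-0.2, 0.5, -0.1]
width: 0.504
grip_force: 0.0
```

```bash
python3 -m jog '[{"dx":0,"dy":0,"dz":4,"ax":0,"ay":0,"az":0},{"dx":0,"dy":0,"dz":3,"ax":0,"ay":0,"az":0},{"dx":0,"dy":0,"dz":0,"ax":0,"ay":0,"az":0},{"dx":0,"dy":0,"dz":0,"ax":0,"ay":0,"az":0}]'
python3 -m jog '[{"dx":0,"dy":0,"dz":0,"ax":0,"ay":0,"az":0},{"dx":0,"dy":0,"dz":0,"ax":0,"ay":0,"az":0},{"dx":0,"dy":0,"dz":0,"ax":0,"ay":0,"az":0},{"dx":0,"dy":0,"dz":0,"ax":0,"ay":0,"az":0},{"dx":0,"dy":0,"dz":0,"ax":0,"ay":0,"az":0},{"dx":0,"dy":0,"dz":0,"ax":0,"ay":0,"az":0},{"dx":0,"dy":0,"dz":0,"ax":0,"ay":0,"az":0},{"dx":0,"dy":0,"dz":0,"ax":0,"ay":0,"az":0}]' 0 30
```

```text
time: 11.37
tool_pos: [0.4581, -0.3268, 0.1747]
tcp_rot: [-2.084, -2.351, -0.0]
wrist_force: [-0.1, -0.9, -0.2]
width: 0.501
grip_force: 0.0
time: 12.03
tool_pos: [0.4583, -0.3269, 0.1749]
tcp_rot: [2.084, 2.351, -0.0]
wrist_force: [0.2, -0.5, 1.4]
width: 0.142
grip_force: 29.6
```

```bash
python3 -m jog '[{"dx":0,"dy":0,"dz":-20,"ax":0,"ay":0,"az":0},{"dx":0,"dy":0,"dz":-30,"ax":0,"ay":0,"az":0},{"dx":0,"dy":0,"dz":-30,"ax":0,"ay":0,"az":0},{"dx":0,"dy":0,"dz":0,"ax":0,"ay":0,"az":6.9},{"dx":0,"dy":0,"dz":0,"ax":0,"ay":0,"az":0},{"dx":30,"dy":-2,"dz":0,"ax":0,"ay":0,"az":0},{"dx":30,"dy":-2,"dz":0,"ax":0,"ay":0,"az":0},{"dx":30,"dy":-2,"dz":0,"ax":0,"ay":0,"az":0},{"dx":30,"dy":-2,"dz":0,"ax":0,"ay":0,"az":0},{"dx":30,"dy":-2,"dz":0,"ax":0,"ay":0,"az":0},{"dx":30,"dy":-2,"dz":0,"ax":0,"ay":0,"az":0},{"dx":30,"dy":-2,"dz":0,"ax":0,"ay":0,"az":0},{"dx":30,"dy":-2,"dz":0,"ax":0,"ay":0,"az":0},{"dx":30,"dy":-2,"dz":0,"ax":0,"ay":0,"az":0},{"dx":27,"dy":0,"dz":0,"ax":0,"ay":0,"az":0},{"dx":0,"dy":0,"dz":0,"ax":0,"ay":0,"az":0},{"dx":0,"dy":0,"dz":0,"ax":0,"ay":0,"az":0}]'
python3 - <<'E'
from h import *
s=bot.read_state(); c=optics.read_camera("wrist"); cv2.imwrite("pics/w6.png",c["img"][:,:,::-1])
print(Ro.from_rotvec(s["tcp_rot"]).as_matrix().round(3))
E
```

```text
time: 13.45
tool_pos: [0.4394, -0.0287, 0.2534]
tcp_rot: [-2.214, -2.226, 0.003]
wrist_force: [0.7, -0.0, -0.7]
width: 0.146
grip_force: 29.4
[[-0.005  1.    -0.003]
 [ 1.     0.005  0.   ]
 [ 0.    -0.003 -1.   ]]
```

View pics/w6.png

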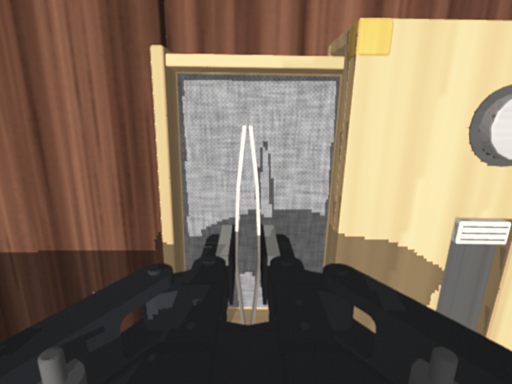

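The tweezers are held level over the drawer floor (180–337, 80–300), parallel to its walls and clear of them.

```bash
python3 -m jog '[{"dx":0,"dy":0,"dz":20,"ax":0,"ay":0,"az":0},{"dx":0,"dy":0,"dz":20,"ax":0,"ay":0,"az":0},{"dx":0,"dy":0,"dz":15,"ax":0,"ay":0,"az":0},{"dx":0,"dy":0,"dz":4,"ax":0,"ay":0,"az":0},{"dx":0,"dy":0,"dz":2,"ax":0,"ay":0,"az":0},{"dx":0,"dy":0,"dz":0,"ax":0,"ay":0,"az":0},{"dx":0,"dy":0,"dz":0,"ax":0,"ay":0,"az":0},{"dx":0,"dy":0,"dz":0,"ax":0,"ay":0,"az":0}]'
for i in 1 2; do python3 -m jog '[{"dx":0,"dy":0,"dz":1,"ax":0,"ay":0,"az":0},{"dx":0,"dy":0,"dz":0,"ax":0,"ay":0,"az":0}]' | grep -E "pos|_force"; done
```

```text
time: 14.17
tool_pos: [0.441, -0.0302, 0.1947]
tcp_rot: [2.221, 2.22, 0.002]
wrist_force: [0.3, 0.0, 0.1]
width: 0.143
grip_force: 29.4
tool_pos: [0.4407, -0.0299, 0.1933]
wrist_force: [-0.7, -0.8, -0.8]
grip_force: 29.4
tool_pos: [0.4403, -0.0298, 0.1918]
wrist_force: [-0.5, -0.3, -0.6]
grip_force: 29.4
```

```bash
for i in 1 2 3 4; do python3 -m jog '[{"dx":0,"dy":0,"dz":1,"ax":0,"ay":0,"az":0},{"dx":0,"dy":0,"dz":0,"ax":0,"ay":0,"az":0}]' | grep -E "pos|_force"; done
```

```text
tool_pos: [0.4402, -0.0298, 0.1906]
wrist_force: [0.5, 0.5, -0.1]
grip_force: 29.4
tool_pos: [0.4402, -0.0298, 0.1895]
wrist_force: [-0.4, 0.3, -0.3]
grip_force: 29.4
tool_pos: [0.4402, -0.0298, 0.1885]
wrist_force: [0.6, -0.0, -0.5]
grip_force: 29.4
tool_pos: [0.4404, -0.0298, 0.1878]
wrist_force: [0.6, 0.2, 1.2]
grip_force: 29.5
```

Contact. I release with a small opening and rise.

```bash
python3 -m jog '[{"dx":0,"dy":0,"dz":0,"ax":0,"ay":0,"az":0},{"dx":0,"dy":0,"dz":0,"ax":0,"ay":0,"az":0},{"dx":0,"dy":0,"dz":0,"ax":0,"ay":0,"az":0},{"dx":0,"dy":0,"dz":0,"ax":0,"ay":0,"az":0},{"dx":0,"dy":0,"dz":-10,"ax":0,"ay":0,"az":0},{"dx":0,"dy":0,"dz":-30,"ax":0,"ay":0,"az":0},{"dx":0,"dy":0,"dz":-30,"ax":0,"ay":0,"az":0},{"dx":0,"dy":0,"dz":-30,"ax":0,"ay":0,"az":0},{"dx":0,"dy":0,"dz":-30,"ax":0,"ay":0,"az":0},{"dx":0,"dy":0,"dz":0,"ax":0,"ay":0,"az":0},{"dx":0,"dy":0,"dz":0,"ax":0,"ay":0,"az":0},{"dx":0,"dy":0,"dz":0,"ax":0,"ay":0,"az":0},{"dx":0,"dy":0,"dz":0,"ax":0,"ay":0,"az":0},{"dx":0,"dy":0,"dz":0,"ax":0,"ay":0,"az":0}]' 0.35
python3 - <<'E'
from h import *
c=optics.read_camera("wrist"); cv2.imwrite("pics/w7.png",c["img"][:,:,::-1])
E
```

```text
time: 16.33
tool_pos: [0.4395, -0.0297, 0.3161]
tcp_rot: [-2.22, -2.219, 0.003]
wrist_force: [-0.0, -0.6, -0.2]
width: 0.349
grip_force: 0.0
```

View pics/w7.png

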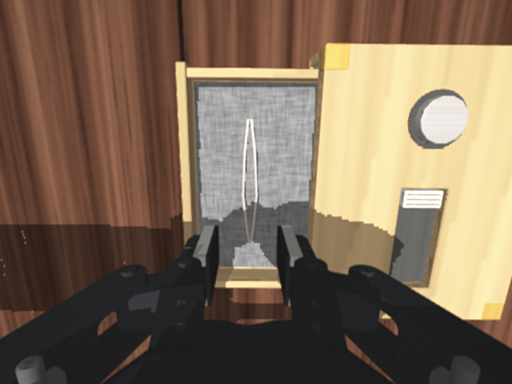

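The tweezers lie flat in the drawer from (250,120) to (250,242), the drawer is open, the nub is at its end and the gripper is clear.

```bash
python3 -c "
from workcell import bot
print(bot.finish_job())"
```

```text
the job is handed in; nothing more can be done
None
```

The tweezers lie flat in the open drawer, the switch is at its unlocked end, and the job was handed in at about 16 s; no verdict was returned.

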